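# Charge the gas test line past the lockout and sniff the union

## Task

Lift the spring collar on the test rig's lever clear of the gate tooth, push the lever past the tooth to the far notch, and let the collar drop fully down there. Then pick up the leak detector and hold its nose still for two seconds, pointing straight at the middle of the brass union nut on the upright pipe under the gauge, about 2 cm off its surface and without touching the rig. Finally lay the detector gently back on its mat, flat, and leave the other things on the bench where they are.

Things in the scene. Friction and masses are not known exactly. Their poses are not given: they have to be found in the camera images.
- lever_pivot (a point): Pivot of the test rig's lever, on its hinge axis, 50 mm above the bench. Axes are the rig's: z up, y the level hinge axis, x the way to push the lever (roughly away from the robot). At lever angle a, a point r up the lever lies at pivot + r*sin(a) along x + r*cos(a) along z. The rig is fixed, on a grey base plate 160 (x) x 270 (y) x 10 mm.
- lever (a joint): Lever angle, rad: 0 upright, positive leaning to the rig's +x; range -0.48 to 0.42, starts at -0.46 to -0.30. A steel rod 14 mm thick, its cap 22 mm across and topping out 158 mm from the pivot. With the collar down the tooth stops it at about -0.20; the collar can drop again from 0.30 upward. Stiff hinge (0.3 N m): it stays where it is left.
- gate_tooth (a point): Middle of the top of the gate tooth, 106 mm from the pivot at lever angle 0.04. Tooth 22 mm long (x) between the two notches, 10 mm higher than the down collar's foot. It stands on two steel gate plates either side of the lever, 29 mm across together (y), rim 93 mm from the pivot; end horns at lever angles -0.69 and 0.63 reach 102 mm.
- collar (a joint): How far the collar is lifted along the lever, m: 0 fully down, 0.020 at its upper stop. A spring pushes it down with 4 N when down and 6.5 N when up. It must be lifted by more than 11 mm to pass over the tooth.
- collar_grip (a point): Middle of the lockout collar, on the lever's axis, 116 mm from the pivot when down; z along the lever, y the hinge axis. A ribbed aluminium sleeve 32 mm across, from 20 mm below this point to 16 mm above it; its top 5 mm is a flange 44 mm across. Grip it from above, fingers either side along y, straddling the gate plates.
- nut (a point): Centre of the brass union nut on the rig's upright pipe, 100 mm above the bench, 150 mm to -y of the lever. Hexagonal, axis upright, about 42 mm across the corners and 30 mm high. Axes as the rig's. Over it lies a round gauge 60 mm across, 145 to 167 mm above the bench. The rig's -y side of the nut is open.
- detector_center (a point): Centre of the leak detector's main block, a grey block 120 long (x) x 40 wide (y) x 36 mm high (z), 0.24 kg or so, lying on the mat, this point 18 mm above its underside (23 mm above the bench). x points towards its nose; to be gripped across its 40 mm width.
- detector_nose (a point): Tip of the leak detector's nose, a steel tube 18 mm thick that runs 65 mm out of the body's front on its middle line: 125 mm from the body's centre along x. Same axes as detector_center; x points out of the nose.
- mat: Black rubber mat, 260 (x) x 150 (y) x 5 mm, fixed to the bench; origin at the centre of its underside, on the bench.
- tin: Bystander: loose closed aluminium tin, 94 x 134 x 44 mm, origin at the centre of its underside.
- burner: Bystander: loose dark cast burner head, 92 mm across, 28 mm high, origin at the centre of its underside.
- stove_knob: Bystander: loose black stove knob, 48 mm across, 30 mm high, origin at the centre of its underside.
- driver: Bystander: loose screwdriver, 190 mm long, lying along its x.
There are look-alikes about, which are no part of the job. There is more than one size of the part that bears detector_center; the job needs the middle-sized.

How it is judged (in metres and radians):
On the way, in this order (a step that is already met when the one before it is completed fails the run):
1. the collar is lifted clear of the tooth while the lever is still on its starting side (value of joint collar above 0.01 m and value of joint lever below -0.15 rad), for 0.1 s.
2. the lever is beyond the tooth and the collar has dropped fully down (value of joint lever above 0.27 rad and value of joint collar below 0.003 m), for 0.3 s.
3. the detector's nose is held still, pointing at the middle of the union nut (within 15 mm), 24 to 60 mm from the nut's centre, for 1.5 s (x of nut in the frame of detector_nose between 0.024 and 0.06 m and y of nut in the frame of detector_nose between -0.015 and 0.015 m and z of nut in the frame of detector_nose between -0.015 and 0.015 m and linear speed of detector below 0.03 m/s), for 1.5 s.
At the end, for the whole second after the job is handed in: The lever stands beyond the tooth (joint above 0.27 rad) with the collar fully down (below 3 mm); the detector lies flat and at rest on the mat, its centre within 90 mm of the mat's centre along the mat's length and 55 mm across it (all of step 2 and x of detector_center in the frame of mat between -0.09 and 0.09 m and y of detector_center in the frame of mat between -0.055 and 0.055 m and z of detector_center in the frame of mat between 0.015 and 0.03 m and angle between detector_center's own z axis and vertical below 0.1 rad and linear speed of detector below 0.02 m/s); the robot touches nothing.
It fails at once if the detector is let go above the mat (dropped from more than about 30 mm) (height (world z) of detector_center above 0.055 m and contact force between the fingers and detector below 0.1 N).
It fails at once if the detector strikes or presses on the rig (over 2 N) (contact force between detector and rig above 2 N).
It fails at once if a bystander (tin, burner, stove knob, screwdriver) is moved by more than 30 mm (distance of any of tin, burner, stove_knob, driver from where it was at the start of the episode above 0.03 m).
It also fails if it takes over 67 s, if anything falls off the work surface, if the arm or the gripper's body presses on something with over 40 N, if the wrist force passes 120 N, or if a joint passes its speed limit or range.

## Robot

A 6-joint arm with a two-finger parallel gripper is mounted at the origin on the work surface. World frame = base frame: x ahead of the robot, y to its left, z up, the work surface at z = 0. Lengths are in m, angles in degrees, forces in N, time in s.
With the tool pointing down it reaches from about 0.325 to 0.775 m from the base axis. Payload 9.3 kg.
Tool frame: the origin (TCP) lies midway between the tips of the shut fingers; the grasp point (between the pads) lies behind it (r.grasp_offset is the y of the grasp point in the tool frame, in m); y points along the fingers, z is the direction in which the jaws open and shut, and the axes are right-handed (so a half turn about y gives the same grasp; the last joint's range is limited). The gripper opens to 85 mm and grips with 20 to 120 N. Pads are 22 mm wide; open, the fingers measure 114 mm over their backs; the gripper's body (76 mm by 85 mm) begins 54 mm behind the grasp point. The pads swing forward as they close: fully open they stand 13 mm farther back than shut.
Start: joints at [61.444, 14.817, 1.232, 76.415, 0, 81.257], TCP at [0.186, 0.517, 0.202] pointing down, gripper open.
Joint ranges: [-174.27, 174.27], [-52.1, 104.24], [-59.71, 78.15], [-110.17, 111.67], [-87.03, 83.33], [-180, 180]. Speed limits (degrees/s): [127.2, 127.2, 159.86, 180, 180, 180].

## Interface

Orientations are given as a 3x3 rotation matrix whose columns are the frame's x, y, z axes.
In Python, from plant import readout, optics, r gives the robot as it stands.
- The arm moves only by the shell command python3 -m jog 'ROWS' [FORCE]. ROWS is JSON, a list of rows, each a list of 3 entries, a list of its own where there are three numbers: the closure, from 0 (fully open) to 1 (shut), then the shift along the tool's x, y, z in mm, then the turn about the tool's y in degrees. In form: [[jaw, [tx, ty, tz], roll], ...]. A call has 1 to 12 rows; each row is the pose to reach, as a shift and turn from the pose measured when the call began, along the tool's axes at that moment; what a row does not reach only later rows make up. A row lasts 1/12 s, in which the tool goes at most 41.7 mm and 7.16 degrees, less where a joint would pass 70% of its speed; a pose out of reach is approached as far as the arm can. A call with a gripper value outside its range is refused whole. The fingers move at their own pace and stop on an object; FORCE is the grip in N (left out, the last holds). Time passes only in rows, so rows that repeat a pose let the fingers close. It gives the time, the measured TCP pose, the force and the opening at its end, in the units of the state.
- readout.get_state(): the state, without advancing time (a new reading comes with each control period).
- optics.snapshot(name): name is "side" or "top"; returns (picture, depth): 400x640x3 uint8, blue, green, red; 400x640 float32, m along the optical axis (not along the pixel's ray), 0 where there is no reading.
- optics.calibration(name): a dict with "fx", "fy", "cx", "cy" (pixels), "R" (3x3) and "t" (3): a world point X has camera coordinates R X + t. Camera axes: x right, y down, z forward; pixel columns grow to the right and rows downward; lengths in m; the calibration is good to about 2 mm. A picture is of the moment at which its call begins. calibration takes no time and is no camera call.
- r.sign_off(): hands the job in, once; it reports no verdict.
The state is a dict: "t": time; "qpos": joint angles; "qvel": joint speeds; "joint_efforts": joint torques, N m; "position": TCP position; "orientation": TCP orientation; "wrist_force": force on the tool from outside, world axes, zero at the start; "torque": the same for the moment, N m; "grip_width": opening from 0.0 (shut) to 1.0 (fully open).
Only numpy, scipy, OpenCV 4.12 (cv2) and the standard library are available. Lean on these libraries where they do the work, as an engineer would, in place of code of your own. Each camera call takes 0.05 s, during which the arm holds its last target. There are 200 camera calls.

## Working session

There is one attempt and no reset: what is moved stays moved. The work goes in short steps, Python scripts to look and compute and a shell command to move; the robot and the scene stay as the last step left them, time stands still between calls to the robot, and variables do not carry over. Pictures are saved under pics/ and viewed, about 8 in all and at most 12, crops included, and the job is handed in when it is done.

```bash
ls; mkdir -p pics; python3 - <<'E'
from plant import readout, optics, r
import cv2,numpy as np
s=readout.get_state(); print(s, r.grasp_offset)
for n in("side","top"):
    p,d=optics.snapshot(n); cv2.imwrite(f"pics/{n}0.png",p); np.savez(f"pics/{n}0.npz",p=p,d=d)
    c=optics.calibration(n); print(n,c, -np.array(c["R"]).T@c["t"])
E
```

```text
pics
{'t': 0.0, 'qpos': array([ 6.14443412e+01,  1.48501499e+01,  1.18800193e+00,  7.64154828e+01,
       -2.43485678e-03,  8.12566579e+01]), 'qvel': array([ 0.12598075,  0.04580917, -0.03751444,  0.03736271, -0.03296346,
        0.04609874]), 'joint_efforts': array([ 4.61891541e-04, -5.55652106e+01,  3.44528711e+01,  1.39215213e-02,
       -9.41412418e-05, -6.41662382e-06]), 'position': array([0.18627238, 0.51713984, 0.20145993]), 'orientation': array([[ 9.40807889e-01, -6.10337889e-04,  3.38939733e-01],
       [-3.38940243e-01, -1.21040517e-03,  9.40807125e-01],
       [-1.63955831e-04, -9.99999081e-01, -1.34562680e-03]]), 'wrist_force': array([-0.56351026,  0.25804539,  1.00400035]), 'torque': array([-0.00791107,  0.00406794,  0.02163462]), 'grip_width': 1.0001105108307307} -0.0187
side {'fx': 425.52262420953997, 'fy': 425.52262420953997, 'cx': 318.32125571766744, 'cy': 195.80993195561464, 'R': array([[ 0.85356867, -0.52083797,  0.01217925],
       [-0.29767421, -0.50675872, -0.80906469],
       [ 0.42756355,  0.68696682, -0.5875934 ]]), 't': array([-0.39717159,  0.28365723,  0.99713214])} [-0.00288668 -0.74811297  0.82024256]
top {'fx': 403.62847396196906, 'fy': 403.62847396196906, 'cx': 312.9829315831208, 'cy': 198.8192850391025, 'R': array([[-0.01089637, -0.99984885,  0.01354797],
       [-0.99527252,  0.00953686, -0.09665223],
       [ 0.09650842, -0.01453708, -0.995226  ]]), 't': array([0.08267141, 0.53761656, 1.20562577])} [0.41962277 0.09505802 1.25071192]
```

View pics/side0.png

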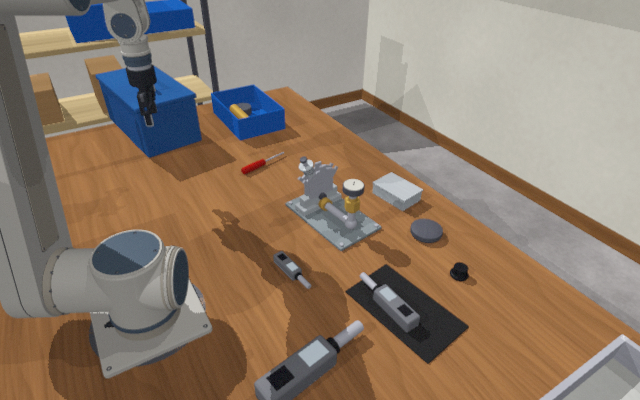

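View pics/top0.png

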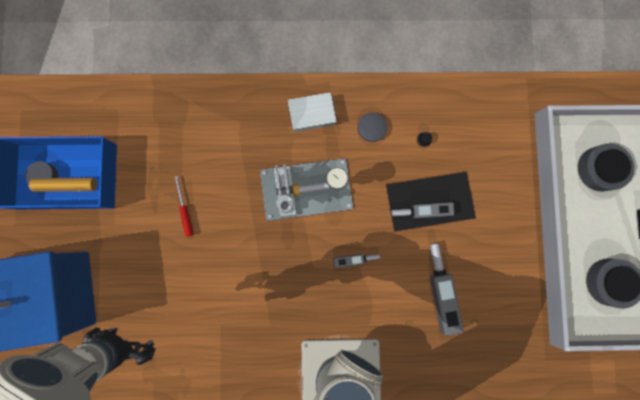

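The side view shows the rig at about (335,205), with the lever's cap at (305,163), the gauge at (353,188) and the mat at (407,310). There are three detector candidates:
- small: side (292,268), top (356,260)
- middle, on the mat: side (395,305), top (430,211)
- large: side (310,365), top (445,290)

The one on the mat fits, being middle-sized and lying on the mat. I'll confirm it in an enlarged crop.

```bash
cat > h.py <<'E'
import numpy as np,cv2
from plant import readout,optics,r
def ray(n,u,v):
    c=optics.calibration(n);R=np.array(c["R"]);C=-R.T@c["t"]
    return C,R.T@np.array([(u-c["cx"])/c["fx"],(v-c["cy"])/c["fy"],1])
def onz(n,u,v,z):
    C,d=ray(n,u,v);return C+d*(z-C[2])/d[2]
def pix(n,X):
    c=optics.calibration(n);q=np.array(c["R"])@X+c["t"];return np.array([c["fx"]*q[0]/q[2]+c["cx"],c["fy"]*q[1]/q[2]+c["cy"]])
def cloud(n,d):
    c=optics.calibration(n);v,u=np.mgrid[:400,:640];P=np.stack([(u-c["cx"])/c["fx"]*d,(v-c["cy"])/c["fy"]*d,d],-1)
    return (P-c["t"])@np.array(c["R"])
E
python3 - <<'E'
from h import *
S=np.load("pics/side0.npz");T=np.load("pics/top0.npz")
a=cv2.resize(S["p"][140:260,270:390],None,fx=4,fy=4,interpolation=cv2.INTER_CUBIC)
b=cv2.resize(T["p"][145:235,250:350],None,fx=3,fy=3,interpolation=cv2.INTER_CUBIC)
c=cv2.resize(T["p"][165:235,380:480],None,fx=3,fy=3,interpolation=cv2.INTER_CUBIC)
im=np.zeros((480,790,3),np.uint8);im[:480,:480]=a;im[:270,485:785]=b;im[270:480,485:785]=c
cv2.imwrite("pics/crop1.png",im)
# mat
p=T["p"].astype(int);P=cloud("top",T["d"])
m=((p.max(2)<50)).astype(np.uint8);m[:,:380]=0;m[:,485:]=0;m[:165]=0;m[235:]=0
c=max(cv2.findContours(m,0,2)[0],key=cv2.contourArea)
bx=cv2.boxPoints(cv2.minAreaRect(c));print("mat",bx.tolist())
w=np.array([onz("top",u,v,.005) for u,v in bx]);print(w.round(4).tolist(),w.mean(0))
# detector: depth-based
for n,D in(("top",P),("side",cloud("side",S["d"]))):
    X=D.reshape(-1,3);near=(np.abs(X[:,:2]-w.mean(0)[:2])<.15).all(1)
    k=near&(X[:,2]>.033)&(X[:,2]<.06)
    q=X[k];r_=cv2.minAreaRect(q[:,:2].astype(np.float32));print(n,"det body",k.sum(),r_,np.median(q[:,2]))
    k=near&(X[:,2]>.018)&(X[:,2]<.06);q=X[k];r_=cv2.minAreaRect(q[:,:2].astype(np.float32));print(n,"det all",r_)
# base plate
g=(np.abs(p.max(2)-p.min(2))<40)&(p.min(2)>70)
X=P;m=(g&(X[...,2]<.3)).astype(np.uint8);m[:150]=0;m[225:]=0;m[:,:250]=0;m[:,365:]=0
c=max(cv2.findContours(m,0,2)[0],key=cv2.contourArea);bx=cv2.boxPoints(cv2.minAreaRect(c))
w=np.array([onz("top",u,v,.01) for u,v in bx]);print("plate",bx.tolist(),w.round(4).tolist(),w.mean(0))
E
```

```text
mat [[387.0, 185.0], [466.29730224609375, 171.78378295898438], [473.7838134765625, 216.70269775390625], [394.48651123046875, 229.91891479492188]]
[[0.5815, -0.1545, 0.005], [0.621, -0.4051, 0.005], [0.4799, -0.4218, 0.005], [0.4416, -0.1737, 0.005]] [ 0.53099643 -0.28876825  0.005     ]
top det body 603 ((0.48549866676330566, -0.2755850553512573), (0.17330360412597656, 0.14663884043693542), 45.4779167175293) 0.04085553439400095
top det all ((0.4500665068626404, -0.2561122179031372), (0.13975472748279572, 0.18528679013252258), 3.648310899734497)
side det body 922 ((0.4500337839126587, -0.259798526763916), (0.1384485512971878, 0.1827407330274582), 2.0298943519592285) 0.04238824976347865
side det all ((0.44971585273742676, -0.2585354745388031), (0.1389944851398468, 0.18651320040225983), 2.0298943519592285)
plate [[258.38507080078125, 167.29173278808594], [345.99420166015625, 155.2077178955078], [353.38275146484375, 208.7748260498047], [265.77362060546875, 220.8588409423828]] [[0.64, 0.2455, 0.01], [0.6759, -0.0277, 0.01], [0.5079, -0.0474, 0.01], [0.4734, 0.2225, 0.01]] [0.57427628 0.09821737 0.01      ]
```

View pics/crop1.png

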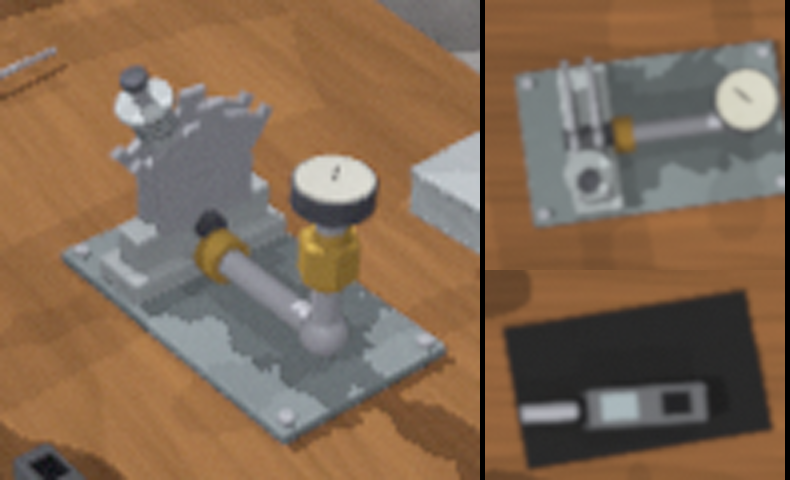

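The crop confirms the detector on the mat: body top at about (434,210), nose tip at (392,212). The lever is at the flange, top (285,205) and side (305,164). The gauge is at top (337,178) and side (354,183). Next I'll triangulate these.

```bash
python3 - <<'E'
from h import *
S=np.load("pics/side0.npz");T=np.load("pics/top0.npz")
def blob(p,m,box):
    u0,v0,u1,v1=box;k=np.zeros(m.shape,np.uint8);k[v0:v1,u0:u1]=m[v0:v1,u0:u1]
    n,l,st,ce=cv2.connectedComponentsWithStats(k);i=1+st[1:,4].argmax();c=cv2.findContours((l==i).astype(np.uint8),0,2)[0][0]
    return ce[i],st[i],cv2.fitEllipse(c) if len(c)>4 else None,c
def tri(a,b):
    A=np.zeros((3,3));y=np.zeros(3)
    for n,q in(("top",a),("side",b)):
        C,d=ray(n,*q);d/=np.linalg.norm(d);M=np.eye(3)-np.outer(d,d);A+=M;y+=M@C
    X=np.linalg.solve(A,y);return X,pix("top",X)-a,pix("side",X)-b
pt=T["p"].astype(int);ps=S["p"].astype(int)
yaw=lambda p:(p[...,2]-p[...,0]>8)&(p.min(2)>165)&(p[...,2]-p[...,0]<60)
g=[blob(pt,yaw(pt),(322,164,352,194)),blob(ps,yaw(ps),(338,172,370,196))]
for q in g:print(q[0],q[1],q[2])
X,e1,e2=tri(g[0][2][0],g[1][2][0]);print("gauge tri",X,e1,e2,"plane",onz("top",*g[0][2][0],.167),onz("side",*g[1][2][0],.167))
wh=lambda p:(p.min(2)>150)
f=[blob(pt,wh(pt),(270,192,300,220)),blob(ps,wh(ps),(295,155,316,175))]
for q in f:print("flange",q[0],q[1],q[2])
X,e1,e2=tri(f[0][0],f[1][0]);print("flange",X,e1,e2)
# cap dark in side
dk=ps.max(2)<110;q=blob(ps,dk,(297,154,312,166));print("cap side",q[0],q[1])
dk=pt.max(2)<125;q2=blob(pt,dk,(278,198,292,212));print("cap top",q2[0],q2[1]);print("cap",tri(q2[0],q[0]))
# detector
m=(pt.max(2)>75);q=blob(pt,m,(389,200,460,222));print("det",q[1],cv2.minAreaRect(q[3]))
print(pt[206:220:2,388:462:3].max(2))
E
```

```text
[336.89716312 177.5212766 ] [328 168  19  20 282] ((336.8284606933594, 177.5133514404297), (18.348155975341797, 18.642576217651367), 67.38316345214844)
[352.78358209 183.92537313] [344 179  19  11 134] ((353.0151062011719, 183.8275146484375), (9.937384605407715, 17.744686126708984), 94.62220764160156)
gauge tri [0.58199441 0.01397579 0.1679873 ] [-0.00853638  0.01463938] [ 0.01677053 -0.00219342] plane [0.58218239 0.013878   0.167     ] [0.58283415 0.0151438  0.167     ]
flange [283.41428571 203.97142857] [276 192  19  24 140] ((285.1025390625, 205.47113037109375), (14.536673545837402, 23.358488082885742), 152.3663330078125)
flange [305.56097561 165.35365854] [299 160  14  11  82] ((305.4230651855469, 164.8386688232422), (8.152873992919922, 14.087031364440918), 65.17684936523438)
flange [0.51327611 0.15762693 0.17115647] [ 0.40913817 -0.77944764] [-0.81855212  0.04893952]
cap side [303.71428571 160.52380952] [300 157   7   7  21]
cap top [284.28 204.76] [281 201   8   9  50]
cap (array([0.5079396 , 0.15506495, 0.19045584]), array([ 0.09753338, -0.18766611]), array([-0.1955394 ,  0.01
[... 172 characters left out ...]
56 110 129 154 163 166 144 116 116  71
   54  50  85 113  45  31  34]
 [140  46  42  43  48  58  63  60  39 115 150 187 188 188 160 117 117  66
   37  37  73 115  51  32  33]
 [141  79 123 128 134 144 149 143  42 111 145 188 188 189 166 117 117  69
   37  38  68 115  56  30  33]
 [151 106 180 183 184 185 186 177  50 107 143 189 188 187 170 119 117  82
   57  60  79 116  64  33  38]
 [152 105 166 165 164 159 143 124  39 106 135 176 168 163 150 118 117 109
  106 105 105 107  60  41  41]
 [151 105  74  68  64  61  53  44  47 100 111 115 110 103  94  85  82  78
   71  63  56  52  42  41  41]
 [147 109  40  40  39  38  39  38  43  60  56  52  50  46  44  41  39  39
   39  39  39  40  41  40  42]]
```

```bash
python3 -m jog '[[0,[5,-30,-3],0],[0,[25,-60,-12],-3],[0,[60,-70,-30],-6],[0,[100,-70,-52],-9],[0,[145,-70,-75],-12],[0,[190,-70,-98],-15],[0,[235,-70,-121],-18],[0,[280,-70,-145],-21],[0,[325,-70,-168],-24],[0,[370,-70,-191],-26],[0,[410,-70,-212],-27],[0,[436,-70,-226],-27.3]]'
python3 -m jog '[[0,[0,0,0],0],[0,[0,0,0],0]]'
python3 - <<'E'
from h import *
s=readout.get_state();print(s["t"],s["position"],s["orientation"],s["qpos"],s["wrist_force"])
R=s["orientation"];print("d",R.T@(np.array([.520,.157,.136])-s["position"])*1e3)
p,d=optics.snapshot("side");cv2.imwrite("pics/s1.png",cv2.resize(p[110:250,250:410],None,fx=4,fy=4,interpolation=cv2.INTER_CUBIC))
E
```

```text
t: 1.1
position: [0.4877, 0.1911, 0.2715]
orientation: [[0.991, -0.001, -0.131], [0.131, -0.001, 0.991], [-0.001, -1.0, -0.001]]
wrist_force: [-0.3, 1.0, -0.6]
grip_width: 0.998
t: 1.27
position: [0.4889, 0.1891, 0.2706]
orientation: [[0.992, -0.003, -0.127], [0.127, -0.001, 0.992], [-0.003, -1.0, -0.001]]
wrist_force: [-0.9, 0.3, -0.2]
grip_width: 0.997
1.2667 [0.48890553 0.18913784 0.27055298] [[ 0.99185965 -0.00261855 -0.12730896]
 [ 0.12730537 -0.00149347  0.99186245]
 [-0.00278738 -0.99999546 -0.00114796]] [ 1.20057876e+01  1.17847088e+01  7.04295648e+00  8.54227977e+01
 -5.24897885e-02  4.69183509e+00] [-0.87747683  0.2578752  -0.18914977]
d [ 27.12507869 134.51893905 -35.68045834]
```

View pics/s1.png

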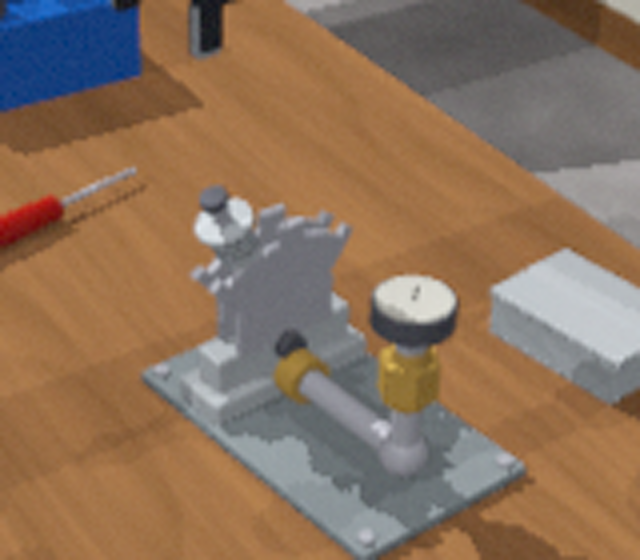

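The picture shows the gripper up at (301,116), clear of the rig, with the lever at its start. I'll align above the collar and then descend.

```bash
python3 -m jog '[[0,[9,0,-12],0],[0,[18,10,-24],0],[0,[25,20,-33],0],[0,[27,35,-36],0],[0,[27,55,-36],0],[0,[27,75,-36],0],[0,[27,95,-36],0],[0,[27,115,-36],0],[0,[27,128,-36],0],[0,[27,134,-36],0],[0,[27,134,-36],0],[0,[27,134,-36],0]]'
python3 - <<'E'
from h import *
s=readout.get_state();R=s["orientation"];print(s["t"],s["position"],s["wrist_force"]);print("d",R.T@(np.array([.520,.157,.136])-s["position"])*1e3)
p,d=optics.snapshot("side");cv2.imwrite("pics/s2.png",cv2.resize(p[110:230,250:380],None,fx=5,fy=5,interpolation=cv2.INTER_CUBIC))
E
```

```text
t: 2.32
position: [0.5189, 0.1581, 0.1368]
orientation: [[0.992, -0.003, -0.129], [0.129, -0.001, 0.992], [-0.003, -1.0, -0.001]]
wrist_force: [0.1, 0.5, 0.1]
grip_width: 0.999
2.3167 [0.51894878 0.15814844 0.13683223] [0.09367617 0.53328755 0.11646599]
d [ 0.89623926  0.83076505 -1.27403569]
```

View pics/s2.png

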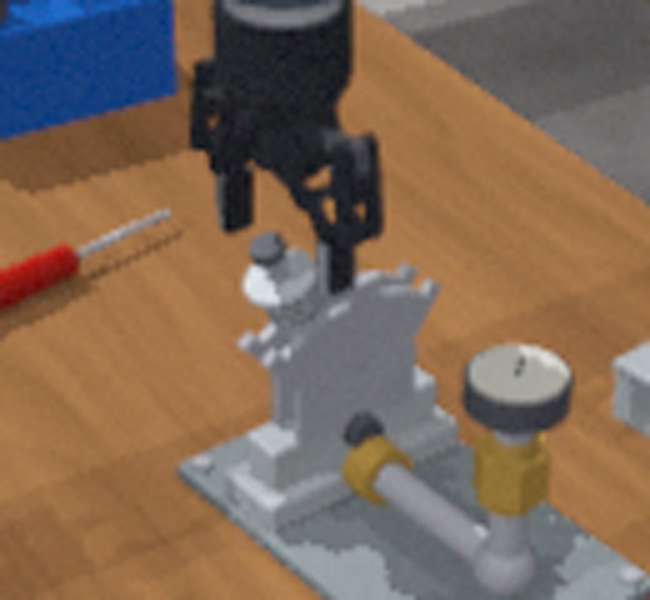

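The picture shows the fingertips at crop (235,228) and (340,290), which is about 10 px higher than the TCP pose predicts. I'll check the finger heights with depth before closing.

```bash
python3 - <<'E'
from h import *
s=readout.get_state();R=s["orientation"]
for n in("side","top"):
    p,d=optics.snapshot(n);np.savez(f"pics/{n}1.npz",p=p,d=d);X=cloud(n,d);k=(p.max(2)<70)&(d>0)
    Q=(X[k]-s["position"])@R*1e3   # tool coordinates
    k2=(np.abs(Q[:,0])<40)&(np.abs(Q[:,2])<80)&(Q[:,1]>-150)&(Q[:,1]<30);Q=Q[k2]
    for lo,hi in((-80,-25),(25,80)):
        q=Q[(Q[:,2]>lo)&(Q[:,2]<hi)];print(n,lo,len(q), q[np.argsort(-q[:,1])[:12]].round(0).tolist() if len(q) else "")
    print(n,"flange/bright near tcp")
    k=(p.min(2)>150);Q=(X[k]-s["position"])@R*1e3;q=Q[(np.abs(Q[:,0])<40)&(np.abs(Q[:,2])<40)&(Q[:,1]<0)];print(len(q),q.mean(0) if len(q) else "", q.min(0) if len(q) else "",q.max(0) if len(q) else "")
E
```

```text
side -80 353 [[0.0, -47.0, -48.0], [2.0, -52.0, -55.0], [-7.0, -54.0, -52.0], [-3.0, -55.0, -56.0], [-7.0, -57.0, -57.0], [-6.0, -57.0, -52.0], [-0.0, -58.0, -57.0], [-5.0, -58.0, -54.0], [-3.0, -59.0, -57.0], [2.0, -59.0, -55.0], [-1.0, -60.0, -54.0], [-5.0, -62.0, -54.0]]
side 25 216 [[8.0, -45.0, 46.0], [-3.0, -45.0, 47.0], [-7.0, -47.0, 46.0], [3.0, -47.0, 45.0], [-3.0, -48.0, 42.0], [-2.0, -48.0, 48.0], [-2.0, -51.0, 42.0], [1.0, -53.0, 42.0], [4.0, -53.0, 40.0], [-1.0, -53.0, 44.0], [-10.0, -53.0, 42.0], [-5.0, -54.0, 44.0]]
side flange/bright near tcp
68 [-13.70543336 -68.20633091  -4.01186596] [ -35.96684426 -480.65568352  -37.89257059] [30.829938   -5.36336309 20.16873232]
top -80 90 [[-12.0, -88.0, -49.0], [-12.0, -89.0, -46.0], [-8.0, -91.0, -52.0], [-7.0, -92.0, -50.0], [-2.0, -93.0, -48.0], [-11.0, -94.0, -52.0], [-5.0, -94.0, -48.0], [-10.0, -95.0, -49.0], [-3.0, -96.0, -50.0], [-3.0, -96.0, -71.0], [-11.0, -96.0, -70.0], [-1.0, -96.0, -71.0]]
top 25 0 
top flange/bright near tcp
1419 [  -9.43996037 -475.67277028   -1.35078613] [ -39.98108199 -488.63905426  -39.9947819 ] [  24.78943619 -464.64950118   39.80699669]
```

```bash
python3 -m jog '[[0,[0,-20,0],0],[0,[0,-45,0],0],[0.5,[0,-65,0],0],[1,[0,-80,0],0],[1,[0,-80,0],0],[1,[0,-80,0],0],[1,[0,-80,0],0],[1,[0,-80,0],0],[1,[0,-80,0],0],[1,[0,-80,0],0]]'
python3 - <<'E'
from h import *
s=readout.get_state();R=s["orientation"];print(s["position"],s["grip_width"])
n="side";p,d=optics.snapshot(n);X=cloud(n,d);k=(p.max(2)<75)&(d>0)
Q=(X-s["position"])@R*1e3
q=Q[k&(np.abs(Q[...,0])<60)&(np.abs(Q[...,2])<80)&(Q[...,1]>-170)&(Q[...,1]<40)]
for y in range(-150,30,8):
    w=q[(q[:,1]>=y)&(q[:,1]<y+8)]
    if len(w):print(y,len(w),w.min(0).round()[[0,2]],w.max(0).round()[[0,2]])
print("tcp pix",pix(n,s["position"]))
cv2.imwrite("pics/s3.png",cv2.resize(p[60:180,240:370],None,fx=5,fy=5,interpolation=cv2.INTER_CUBIC))
E
```

```text
t: 3.3
position: [0.5194, 0.1581, 0.2171]
orientation: [[0.992, -0.002, -0.129], [0.129, -0.001, 0.992], [-0.002, -1.0, -0.001]]
wrist_force: [0.5, -0.2, 0.1]
grip_width: 0.002
[0.51938076 0.15814722 0.21710833] 0.0019384260771548336
-150 47 [-12. -41.] [ 9. 12.]
-142 87 [-21. -46.] [ 7. 39.]
-134 60 [-21. -58.] [-3. 51.]
-126 96 [-19. -63.] [11. 57.]
-118 78 [-19. -62.] [ 8. 57.]
-110 74 [-18. -53.] [11. 50.]
-102 70 [-19. -49.] [ 9. 42.]
-94 43 [-13. -42.] [ 9. 40.]
-86 56 [-14. -35.] [12. 36.]
-78 18 [-13. -26.] [11. 16.]
-70 14 [-10. -15.] [ 9. 11.]
-62 13 [ -8. -16.] [ 4. -7.]
-54 13 [ -7. -15.] [ 1. -5.]
-46 12 [ -8. -16.] [ 6. -5.]
18 4 [-22. -12.] [-15.  -8.]
tcp pix [306.42019196 150.87559557]
```

View pics/s3.png

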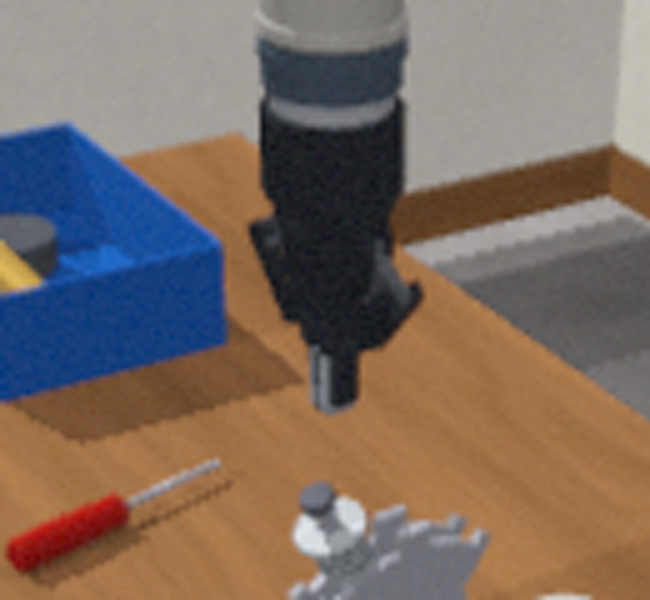

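The shut fingertips show at crop (335,410), or pixel (307,142). The reported TCP projects to (306,151). So the true tips are about 31 mm higher than reported, and the open-finger depth agrees (−45 mm against an expected −13 mm). Laterally the two match. I'll therefore use a −31 mm correction on reported z, descend in stages and watch the forces.

```bash
python3 -m jog '[[0,[0,0,0],0],[0,[0,0,0],0],[0,[0,0,0],0],[0,[0,0,0],0],[0,[0,20,-1],0],[0,[0,40,-1],0],[0,[0,60,-1],0],[0,[0,80,-1],0],[0,[0,95,-1],0],[0,[0,106,-1],0],[0,[0,111,-1],0],[0,[0,111,-1],0]]' 40
python3 -m jog '[[0.3,[0,0,0],0],[0.5,[0,0,0],0],[0.7,[0,0,0],0],[0.8,[0,0,0],0],[0.8,[0,0,0],0],[0.8,[0,0,0],0],[0.8,[0,0,0],0],[0.8,[0,0,0],0]]' 40
python3 - <<'E'
from h import *
s=readout.get_state();print(s["position"],s["grip_width"]*85,s["wrist_force"])
p,d=optics.snapshot("side");cv2.imwrite("pics/s4.png",cv2.resize(p[110:230,250:380],None,fx=5,fy=5,interpolation=cv2.INTER_CUBIC))
E
```

```text
t: 4.35
position: [0.5188, 0.157, 0.1053]
orientation: [[0.992, -0.004, -0.129], [0.129, -0.001, 0.992], [-0.004, -1.0, -0.001]]
wrist_force: [-0.1, 0.6, 0.7]
grip_width: 0.999
t: 5.02
position: [0.5193, 0.1559, 0.1065]
orientation: [[0.992, -0.002, -0.128], [0.128, -0.003, 0.992], [-0.002, -1.0, -0.003]]
wrist_force: [-1.1, -5.6, 6.5]
grip_width: 0.493
[0.51930637 0.15594575 0.10650859] 41.90244248944402 [-1.14791946 -5.5626956   6.48021162]
```

View pics/s4.png

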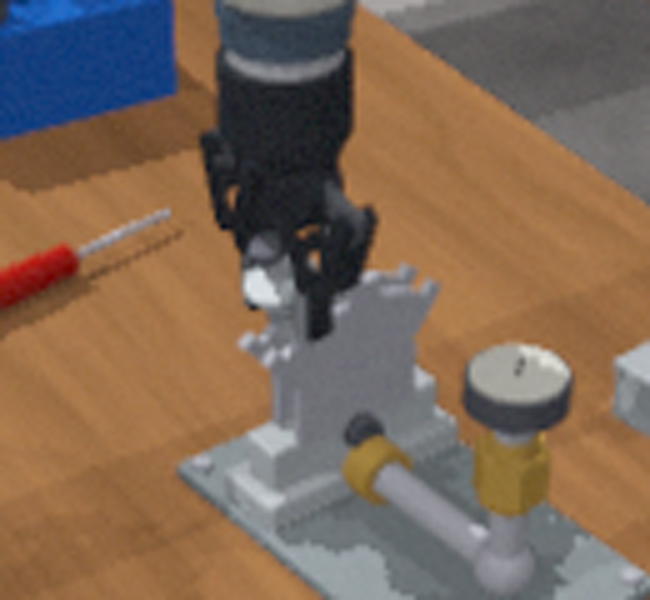

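The grip closed at 41.9 mm, which means the pads are on the collar's 44 mm flange. The right fingertip at crop (318,335) is in front of the gate plate, so the fingers straddle it. The hold is usable with a firmer grip, so I'll lift along the lever.

```bash
python3 -m jog '[[0.9,[0,0,0],0],[0.9,[0,0,0],0],[0.9,[-1,-3,0],0],[0.9,[-2.2,-6,0],0],[0.9,[-3.5,-9,0],0],[0.9,[-4.7,-12,0],0],[0.9,[-5.8,-15,0],0],[0.9,[-6.3,-16,0],0],[0.9,[-6.3,-16,0],0],[0.9,[-6.3,-16,0],0]]' 80
python3 - <<'E'
from h import *
s=readout.get_state();print(s["position"],s["grip_width"]*85,s["wrist_force"],s["torque"])
p,d=optics.snapshot("side");cv2.imwrite("pics/s5.png",cv2.resize(p[110:230,250:380],None,fx=5,fy=5,interpolation=cv2.INTER_CUBIC))
E
```

```text
t: 5.9
position: [0.5131, 0.1551, 0.1225]
orientation: [[0.992, -0.002, -0.128], [0.128, -0.003, 0.992], [-0.002, -1.0, -0.003]]
wrist_force: [2.4, -3.3, -6.3]
grip_width: 0.48
[0.51306947 0.15508124 0.12250031] 40.79888200178335 [ 2.40469923 -3.29085351 -6.30694757] [-0.65967797 -0.35565651  0.02618693]
```

View pics/s5.png

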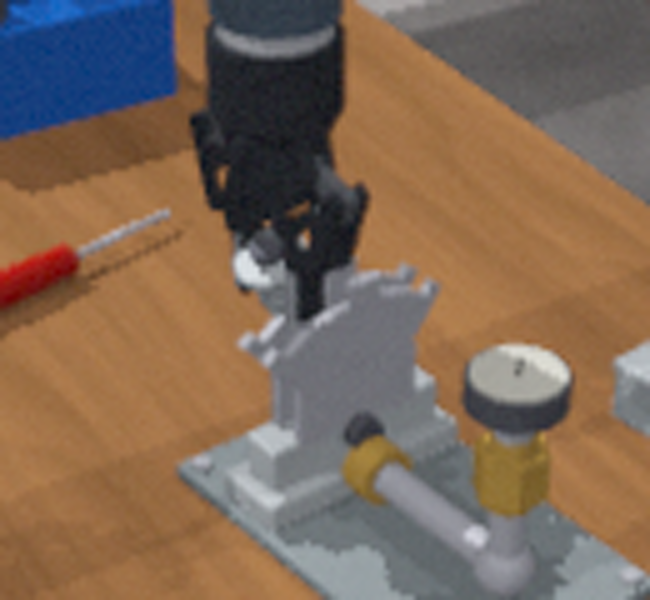

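The flange now sits just under the cap, at crop (262,268), matching the prediction for a lifted collar. Wrist force is −6.3 N in z, which is the spring load. Now I'll push along the arc.

```bash
python3 -m jog '[[0.9,[5,-2,0],0],[0.9,[11,-4,0],0],[0.9,[18,-6,0],0],[0.9,[25,-7.4,0],0],[0.9,[39,-9.5,0],0],[0.9,[54,-10.3,0],0],[0.9,[68,-9.5,0],0],[0.9,[83,-7.4,0],0],[0.9,[97,-3.8,0],0],[0.9,[104,-1.5,0],0],[0.9,[106,-0.5,0],0],[0.9,[106,-0.5,0],0]]'
python3 - <<'E'
from h import *
s=readout.get_state();print(s["position"],s["grip_width"]*85,s["wrist_force"],s["torque"])
p,d=optics.snapshot("side");cv2.imwrite("pics/s6.png",cv2.resize(p[110:230,250:380],None,fx=5,fy=5,interpolation=cv2.INTER_CUBIC))
E
```

```text
t: 6.95
position: [0.6186, 0.1686, 0.1216]
orientation: [[0.992, -0.004, -0.128], [0.128, -0.004, 0.992], [-0.005, -1.0, -0.003]]
wrist_force: [-1.7, -4.7, -7.3]
grip_width: 0.48
[0.6186034  0.16856167 0.12160109] 40.7992768946762 [-1.6898357  -4.72058602 -7.29192479] [-0.80419395  0.48995557  0.08778631]
```

View pics/s6.png

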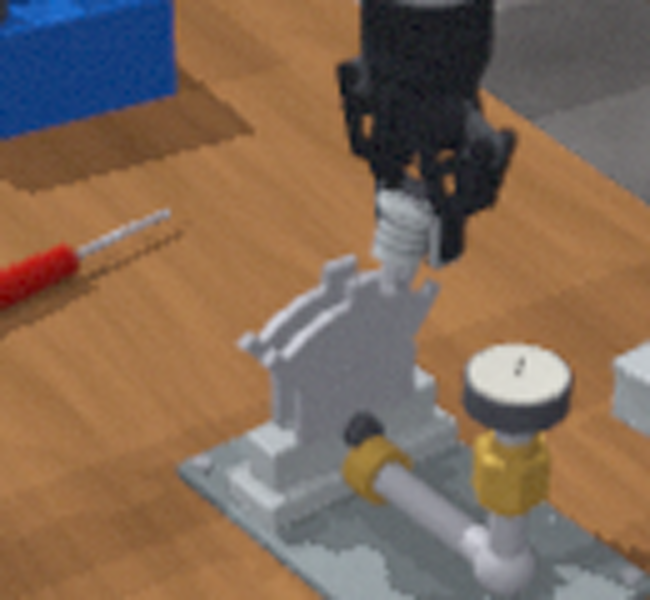

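The lever is past the tooth and leaning to the far side, with the collar lifted: sleeve at crop (405,225), foot at about (400,265). I'll lower the collar along the lever, release it and retreat upward.

```bash
python3 -m jog '[[0.9,[-1.5,4,0],0],[0.9,[-3,8,0],0],[0.9,[-4.5,12,0],0],[0.9,[-5.5,14.5,0],0],[0.9,[-5.5,14.5,0],0],[0.5,[-5.5,14.5,0],0],[0,[-5.5,14.5,0],0],[0,[-5.5,14.5,0],0],[0,[-5.5,14.5,0],0],[0,[-5.5,14.5,0],0],[0,[-5.5,14.5,0],0],[0,[-5.5,14.5,0],0]]'
python3 -m jog '[[0,[0,0,0],0],[0,[0,-10,0],0],[0,[0,-30,0],0],[0,[0,-60,0],0],[0,[0,-95,0],0],[0,[0,-130,0],0],[0,[0,-150,0],0],[0,[0,-155,0],0],[0,[0,-155,0],0]]'
python3 - <<'E'
from h import *
s=readout.get_state();print(s["position"],s["grip_width"]*85,s["wrist_force"],s["qpos"])
p,d=optics.snapshot("side");q,_=optics.snapshot("top");np.savez("pics/fin.npz",p=p,q=q)
im=np.zeros((500,790,3),np.uint8)
im[:480,:360]=cv2.resize(p[130:250,290:380],None,fx=4,fy=4,interpolation=cv2.INTER_CUBIC);im[:280,370:790]=cv2.resize(q[165:235,380:485],None,fx=4,fy=4,interpolation=cv2.INTER_CUBIC)
cv2.imwrite("pics/s7.png",im)
E
```

```text
t: 8.0
position: [0.6131, 0.1679, 0.1073]
orientation: [[0.992, -0.004, -0.128], [0.128, -0.004, 0.992], [-0.004, -1.0, -0.003]]
wrist_force: [-0.1, 0.2, -0.7]
grip_width: 1.002
t: 8.75
position: [0.6142, 0.1686, 0.2646]
orientation: [[0.992, 0.0, -0.128], [0.128, -0.003, 0.992], [-0.0, -1.0, -0.003]]
wrist_force: [0.0, -0.1, -1.1]
grip_width: 0.999
[0.61419259 0.16857307 0.26457648] 84.90139581506833 [ 0.01888922 -0.13356476 -1.07281782] [ 7.89419459 23.50388664 23.09796738 89.61021472 -0.17339394  0.52290866]
```

View pics/s7.png

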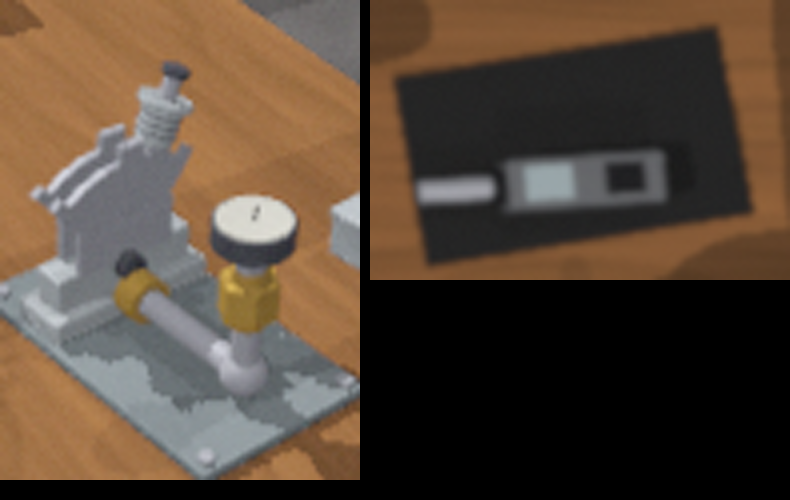

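The collar is down: a clear gap shows between flange and cap, the foot is behind the horn, and the cap is at side (334,148). The detector is undisturbed at top (434,210), nose to the left. Now I'll compute the lever angle and the detector grasp.

```bash
cat >> h.py <<'E'
yr=np.array([-.131,.991,0]);xr=np.array([.991,.131,0]);nut=np.array([.582,.014,.1]);piv=nut+.15*yr;piv[2]=.05
matc=np.array([.531,-.289,0])
E
python3 - <<'E'
from h import *
F=np.load("pics/fin.npz")
C,d=ray("side",333.8,147.8);X=C+d*(((piv-C)@yr)/(d@yr));q=X-piv;print("cap",q@xr,q[2],"angle",np.arctan2(q@xr,q[2]),"r",np.hypot(q@xr,q[2]))
p,d=optics.snapshot("top");P=cloud("top",d)
m=((p.max(2)>75)).astype(np.uint8);k=np.zeros_like(m);k[200:224,405:462]=m[200:224,405:462]
n,l,st,_=cv2.connectedComponentsWithStats(k);i=1+st[1:,4].argmax();c=cv2.findContours((l==i).astype(np.uint8),0,2)[0][0]
w=np.array([onz("top",u,v,.041)[:2] for u,v in c[:,0]],np.float32);r1=cv2.minAreaRect(w);print("body rect",r1)
k=np.zeros_like(m);k[200:224,389:412]=(p.max(2)>110)[200:224,389:412];
n,l,st,ce=cv2.connectedComponentsWithStats(k[:,:]);i=1+st[1:,4].argmax();print("nose blob",st[i],ce[i],onz("top",*ce[i],.028));tip=onz("top",st[i][0],ce[i][1]+.3,.023);print("tip",tip)
nb=onz("top",*ce[i],.030)[:2];ax=nb-np.array(r1[0]);ax/=np.linalg.norm(ax);print("axis from nose",ax,"heading",np.degrees(np.arctan2(ax[1],ax[0])))
print("rect long axis",[ (np.array(b)).round(4).tolist() for b in cv2.boxPoints(r1)])
q=P[(l>=0)&(k>=0)].reshape(400,640,3)[205:215,416:452];print("top z",np.median(q[...,2]))
s=readout.get_state();print(s["position"],s["orientation"])
E
```

```text
cap 0.05860544192322145 0.14223732305460374 angle 0.39083023693065777 r 0.15383775184510398
body rect ((0.5004986524581909, -0.28569433093070984), (0.038103196769952774, 0.11842050403356552), 3.2107019424438477)
nose blob [392 210  19   6  91] [400.98901099 212.0989011 ] [ 0.49502499 -0.19018686  0.028     ]
tip [ 0.49469211 -0.16378489  0.023     ]
axis from nose [-0.0582189   0.99830384] heading 93.33758459585009
rect long axis [[0.4781999886035919, -0.22759999334812164], [0.4848000109195709, -0.3458999991416931], [0.5228000283241272, -0.34369999170303345], [0.5162000060081482, -0.22550000250339508]]
top z 0.04172930863722758
[0.61315087 0.16841681 0.26092372] [[ 0.99171586 -0.00567039 -0.12832577]
 [ 0.12830511 -0.0038704   0.99172719]
 [-0.00612015 -0.99997643 -0.0031108 ]]
```

Lever is at about 0.39 rad. The detector centre is at (0.5005, −0.2857), heading 93.3°, and its rectangle measures 118 × 38 mm, which matches the middle size. Moving above it.

```bash
python3 -m jog '[[0,[-6,0,-15],7],[0,[-17,0,-45],14],[0,[-31,0,-80],21],[0,[-46,0,-118],28],[0,[-61,0,-156],35],[0,[-76,0,-194],42],[0,[-91,0,-232],49],[0,[-106,0,-270],56],[0,[-120,10,-308],63],[0,[-135,20,-346],70],[0,[-150,30,-384],77],[0,[-160,40,-410],84]]'
python3 -m jog '[[0,[0,0,0],0],[0,[0,0,0],0]]'
python3 - <<'E'
from h import *
s=readout.get_state();R=s["orientation"];print(s["position"],s["qpos"],R[:,2],np.degrees(np.arctan2(R[1,2],R[0,2])))
print("d",R.T@(np.array([.5005,-.2857,.10])-s["position"])*1e3)
E
```

```text
t: 9.9
position: [0.5051, -0.2615, 0.2212]
orientation: [[0.224, -0.008, 0.975], [-0.975, -0.003, 0.224], [0.001, -1.0, -0.008]]
wrist_force: [-0.3, -0.1, -0.8]
grip_width: 0.998
t: 10.07
position: [0.5036, -0.2626, 0.2188]
orientation: [[0.221, -0.011, 0.975], [-0.975, -0.0, 0.221], [-0.002, -1.0, -0.011]]
wrist_force: [0.1, 0.1, -0.7]
grip_width: 0.999
[ 0.50358612 -0.26262698  0.21882016] [-35.77845515  16.78491059   6.41213357  80.14351582  -0.39660405
  41.46190639] [ 0.97523495  0.22088999 -0.01115341] 12.76211871001135
d [ 22.07922689 118.85555536  -6.7810454 ]
```

```bash
python3 -m jog '[[0,[5,15,-2],3],[0,[11,40,-4],6],[0,[18,70,-6],9],[0,[22,100,-7],9.4],[0,[22,125,-7],9.4],[0,[22,145,-7],9.4],[0,[22,155,-7],9.4],[0,[22,159,-7],9.4],[0,[22,159,-7],9.4],[0,[22,159,-7],9.4]]'
python3 - <<'E'
from h import *
s=readout.get_state();R=s["orientation"];print(s["position"],s["wrist_force"],np.degrees(np.arctan2(R[1,2],R[0,2])))
print("d to z=-.022",R.T@(np.array([.5005,-.2857,-.022])-s["position"])*1e3)
p,d=optics.snapshot("side");X=cloud("side",d);Q=(X-s["position"])@R*1e3;k=(p.max(2)<75)&(d>0)
q=Q[k&(np.abs(Q[...,0])<40)&(np.abs(Q[...,2])<80)&(Q[...,1]>-150)&(X[...,2]>.02)]
for lo,hi in((-80,-25),(25,80)):
    w=q[(q[:,2]>lo)&(q[:,2]<hi)];print(lo,w[np.argsort(-w[:,1])[:12]].round().tolist())
cv2.imwrite("pics/s8.png",cv2.resize(p[190:360,330:480],None,fx=4,fy=3.5,interpolation=cv2.INTER_CUBIC)[:595])
E
```

```text
t: 10.9
position: [0.5005, -0.2856, 0.0609]
orientation: [[0.06, -0.01, 0.998], [-0.998, -0.001, 0.06], [0.0, -1.0, -0.01]]
wrist_force: [0.5, 0.3, 0.8]
grip_width: 1.0
[ 0.50047128 -0.2855597   0.06091629] [0.49128489 0.26448618 0.80337352] 3.426114413071138
d to z=-.022 [ 0.10061207 82.91165671  0.88278153]
-80 [[6.0, -52.0, -54.0], [6.0, -53.0, -51.0], [1.0, -54.0, -55.0], [4.0, -55.0, -55.0], [-2.0, -55.0, -56.0], [6.0, -55.0, -54.0], [-5.0, -55.0, -56.0], [-4.0, -56.0, -54.0], [5.0, -56.0, -51.0], [0.0, -57.0, -55.0], [4.0, -58.0, -56.0], [6.0, -58.0, -49.0]]
25 [[7.0, -46.0, 43.0], [-5.0, -47.0, 46.0], [-2.0, -48.0, 43.0], [-9.0, -48.0, 43.0], [2.0, -49.0, 42.0], [-5.0, -49.0, 42.0], [5.0, -49.0, 41.0], [0.0, -49.0, 43.0], [7.0, -50.0, 42.0], [-7.0, -50.0, 44.0], [4.0, -50.0, 43.0], [6.0, -51.0, 43.0]]
```

View pics/s8.png

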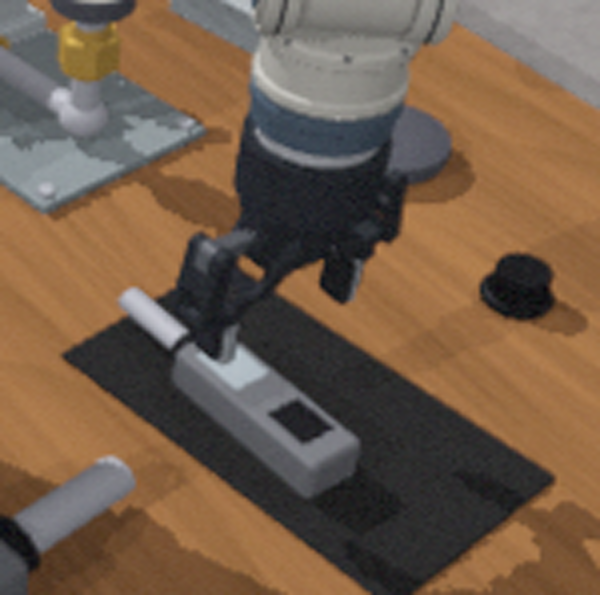

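The gripper straddles the detector on the mat: tip at crop (225,355), other tip at (340,295). Depth again puts the open tips 46 mm above the reported TCP, confirming the ~32 mm offset. I'll descend and grip.

```bash
python3 -m jog '[[0,[0,10,0],0],[0,[0,28,0],0],[0,[0,46,0],0],[0,[0,62,0],0],[0,[0,75,0],0],[0,[0,83,0],0],[0,[0,87,1],0],[0,[0,87,1],0]]'
python3 -m jog '[[0.3,[0,0,0],0],[0.5,[0,0,0],0],[0.7,[0,0,0],0],[0.9,[0,0,0],0],[0.9,[0,0,0],0],[0.9,[0,0,0],0],[0.9,[0,0,0],0],[0.9,[0,0,0],0],[0.9,[0,0,0],0]]' 50
```

```text
t: 11.62
position: [0.5007, -0.2858, -0.0263]
orientation: [[0.06, -0.01, 0.998], [-0.998, -0.001, 0.06], [0.001, -1.0, -0.01]]
wrist_force: [-0.6, 0.4, 0.2]
grip_width: 0.998
t: 12.37
position: [0.5014, -0.2862, -0.0253]
orientation: [[0.06, -0.008, 0.998], [-0.998, -0.002, 0.06], [0.002, -1.0, -0.009]]
wrist_force: [-0.1, 0.9, 6.4]
grip_width: 0.46
```

```bash
python3 -m jog '[[0.9,[0,-5,0],0],[0.9,[0,-15,0],0],[0.9,[0,-30,0],0],[0.9,[-5,-48,8],-1],[0.9,[-15,-64,24],-2],[0.9,[-28,-74,43],-3],[0.9,[-42,-77,63],-4],[0.9,[-56,-77,82],-4.2],[0.9,[-68,-77,99],-4.2],[0.9,[-76,-77,110],-4.2],[0.9,[-80,-77,115],-4.2],[0.9,[-80,-77,115],-4.2]]'
python3 -m jog '[[0.9,[0,0,0],0],[0.9,[0,0,0],0],[0.9,[0,0,0],0]]'
python3 - <<'E'
from h import *
s=readout.get_state();R=s["orientation"];print(s["position"],s["wrist_force"],s["grip_width"]*85,np.degrees(np.arctan2(R[1,2],R[0,2])))
for n in("top","side"):
    p,d=optics.snapshot(n);np.savez(f"pics/h_{n}.npz",p=p,d=d)
    for X in(nut-.09*yr,nut-.215*yr-yr*.06,nut):print(n,pix(n,X).round(1))
T=np.load("pics/h_top.npz")["p"];S=np.load("pics/h_side.npz")["p"]
im=np.zeros((560,790,3),np.uint8)
im[:540,:450]=cv2.resize(S[155:335,300:450],None,fx=3,fy=3,interpolation=cv2.INTER_CUBIC);im[:320,460:780]=cv2.resize(T[130:210,325:405],None,fx=4,fy=4,interpolation=cv2.INTER_CUBIC)
cv2.imwrite("pics/s9.png",im)
E
```

```text
t: 13.37
position: [0.6125, -0.1985, 0.0505]
orientation: [[0.134, -0.009, 0.991], [-0.991, -0.002, 0.134], [0.001, -1.0, -0.009]]
wrist_force: [-0.3, 0.3, -2.3]
grip_width: 0.464
t: 13.62
position: [0.6118, -0.1992, 0.0506]
orientation: [[0.133, -0.009, 0.991], [-0.991, -0.002, 0.133], [0.001, -1.0, -0.009]]
wrist_force: [-0.7, -0.6, -1.5]
grip_width: 0.461
[ 0.61181505 -0.19924621  0.05059783] [-0.67336793 -0.61052623 -1.53278459] 39.17191321548232 7.6353899341967075
top [365.9 176.7]
top [428.9 167.9]
top [335.1 181. ]
side [374.3 219.7]
side [428.8 258. ]
side [351.6 203.8]
```

View pics/s9.png

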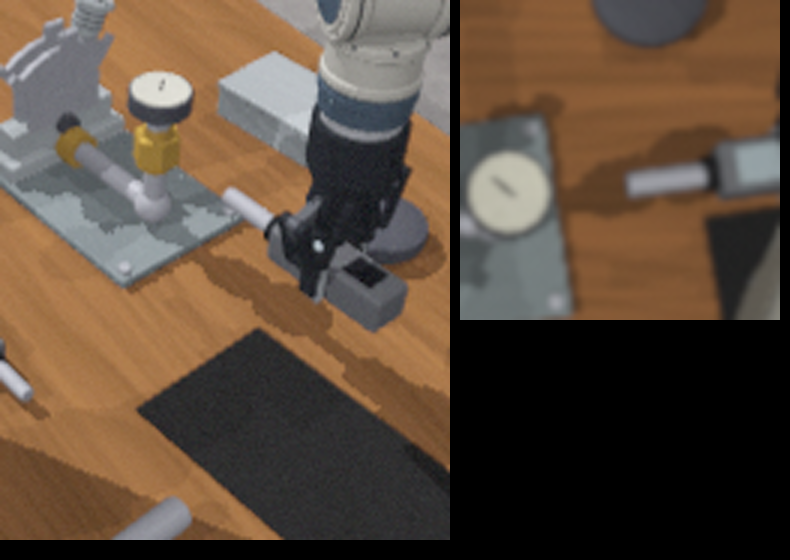

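Detector held clear of the rig. The nose tip is at side (376.7,219) against a predicted (374.3,219.7), and at top (367,176) against (365.9,176.7), so it is on line to within a few mm. I'll check its level with a depth fit before the final approach.

```bash
cat > tube.py <<'E'
from h import *
def tube(off):
    for n in("side","top"):
        p,d=optics.snapshot(n);X=cloud(n,d);q=X-nut;a=-(q@yr)
        k=(p.min(2)>95)&(a>off-.01)&(a<off+.052)&(np.abs(q@xr)<.03)&(np.abs(q[...,2])<.04)
        k=cv2.morphologyEx(k.astype(np.uint8),cv2.MORPH_OPEN,np.ones((2,2)))>0
        a=a[k];x=(q@xr)[k];z=q[...,2][k]
        if len(a)<10:print(n,"few",len(a));continue
        print(n,len(a),"tip",a.min().round(4),"x slope,at tip",np.polyfit(a-off,x,1).round(4),"z",np.polyfit(a-off,z,1).round(4))
E
python3 - <<'E'
from tube import *
tube(.09)
s=readout.get_state();print(s["t"],s["position"],s["orientation"][:,2])
E
```

```text
side 103 tip 0.0421 x slope,at tip [-1.1794  0.0352] z [ 1.249  -0.0341]
top 99 tip -0.1016 x slope,at tip [ 0.4496 -0.0141] z [-3.7125  0.113 ]
13.8167 [ 0.61221063 -0.19898359  0.05063052] [ 0.99105489  0.13315291 -0.00897307]
```

```bash
python3 - <<'E'
s=open('tube.py').read().splitlines(True)
s=[l for l in s if 'morphologyEx' not in l]
s=[l.replace('(a<off+.052)','(a<off+.058)') for l in s]
s=[l if 'print(n,len' not in l else '''        c=lambda y:cv2.fitLine(np.stack([a-off,y],1).astype(np.float32),cv2.DIST_HUBER,0,1e-4,1e-4).ravel()
        X_,Z_=c(x),c(z);print(n,len(a),"near end",np.percentile(a,2).round(4),"x slope/at0",(X_[1]/X_[0]).round(3),(X_[3]-X_[2]*X_[1]/X_[0]).round(4),"z",(Z_[1]/Z_[0]).round(3),(Z_[3]-Z_[2]*Z_[1]/Z_[0]).round(4),"med",np.median(x).round(4),np.median(z).round(4))
''' for l in s]
open('tube.py','w').writelines(s)
from tube import *
tube(.09)
E
```

```text
side 115 near end 0.094 x slope/at0 0.057 -0.0045 z 0.025 0.007 med -0.0032 0.0077
top 110 near end 0.0924 x slope/at0 -0.011 0.0029 z -0.049 0.0078 med 0.0025 0.0064
```

The tube is level, with its axis about 1–2 mm below nut centre and about 2 mm sideways, tip at 92 mm. I'll advance 51 mm and hold.

```bash
python3 -m jog '[[0.9,[-5,-1,0],0],[0.9,[-12,-1,-1],0],[0.9,[-20,-1,-2],0],[0.9,[-28,-1,-2],0],[0.9,[-36,-1,-2],0],[0.9,[-42,-1,-2],0],[0.9,[-47,-1,-2],0],[0.9,[-50,-1,-2],0],[0.9,[-51,-1,-2],0],[0.9,[-51,-1,-2],0],[0.9,[-51,-1,-2],0],[0.9,[-51,-1,-2],0]]'
python3 - <<'E'
from tube import *
tube(.041)
s=readout.get_state();print(s["t"],s["position"],s["wrist_force"])
E
for i in 1 2; do python3 -m jog '[[0.9,[0,0,0],0],[0.9,[0,0,0],0],[0.9,[0,0,0],0],[0.9,[0,0,0],0],[0.9,[0,0,0],0],[0.9,[0,0,0],0],[0.9,[0,0,0],0],[0.9,[0,0,0],0],[0.9,[0,0,0],0],[0.9,[0,0,0],0],[0.9,[0,0,0],0],[0.9,[0,0,0],0]]'|head -2; done
python3 -m jog '[[0.9,[0,0,0],0],[0.9,[0,0,0],0],[0.9,[0,0,0],0],[0.9,[0,0,0],0],[0.9,[0,0,0],0],[0.9,[0,0,0],0]]'; python3 -c "
from tube import *
tube(.041);R=readout.get_state()
print(R['orientation'],np.degrees(np.arctan2(R['orientation'][1,2],R['orientation'][0,2])))"
```

```text
t: 14.92
position: [0.6036, -0.1488, 0.0515]
orientation: [[0.133, -0.009, 0.991], [-0.991, -0.002, 0.133], [0.001, -1.0, -0.009]]
wrist_force: [-0.3, 0.4, -2.3]
grip_width: 0.459
side 103 near end 0.0439 x slope/at0 -0.019 -0.0044 z 0.005 0.0081 med -0.0045 0.0083
top 89 near end 0.0429 x slope/at0 -0.01 -1e-04 z -0.005 0.0078 med -0.0003 0.0079
15.0167 [ 0.60361116 -0.14884607  0.05148469] [-0.53823673  0.41513018 -1.72602749]
t: 16.02
position: [0.6036, -0.1489, 0.0515]
t: 17.02
position: [0.6036, -0.1489, 0.0515]
t: 17.52
position: [0.6036, -0.1488, 0.0515]
orientation: [[0.133, -0.009, 0.991], [-0.991, -0.002, 0.133], [0.001, -1.0, -0.009]]
wrist_force: [-0.1, -1.0, -2.1]
grip_width: 0.463
side 104 near end 0.0438 x slope/at0 -0.018 -0.0042 z 0.048 0.0067 med -0.0045 0.0082
top 88 near end 0.0432 x slope/at0 -0.013 -1e-04 z -0.005 0.0094 med -0.0006 0.0091
[[ 1.33071497e-01 -8.77781210e-03  9.91067569e-01]
 [-9.91106010e-01 -2.11111687e-03  1.33057961e-01]
 [ 9.24301691e-04 -9.99959246e-01 -8.98067181e-03]] 7.6466463260091375
```

The hold lasted over 2.5 s with the tip 43 mm from nut centre, about 1–4 mm sideways and about 1 mm vertically off. I'll back off and carry it to the mat.

```bash
python3 -m jog '[[0.9,[6,0,0],0],[0.9,[18,0,0],0],[0.9,[34,0,0],0],[0.9,[50,0,-8],0],[0.9,[66,0,-24],0],[0.9,[82,0,-44],0],[0.9,[98,5,-64],0],[0.9,[110,15,-82],0],[0.9,[119,28,-95],0],[0.9,[125,40,-103],0],[0.9,[125,50,-105],0],[0.9,[125,55,-105],0]]'
python3 -m jog '[[0.9,[0,2,0],0],[0.9,[0,5,0],0],[0.9,[0,8,0],0],[0.9,[0,11,0],0],[0.9,[0,13,0],0],[0.9,[0,13,0],0],[0.9,[0,13,0],0]]'
python3 - <<'E'
from h import *
s=readout.get_state();print(s["position"],s["wrist_force"],s["torque"],s["grip_width"]*85)
E
```

```text
t: 18.62
position: [0.5147, -0.288, -0.0037]
orientation: [[0.131, -0.01, 0.991], [-0.991, -0.001, 0.131], [-0.0, -1.0, -0.01]]
wrist_force: [-0.2, 0.5, -2.7]
grip_width: 0.465
t: 19.2
position: [0.5147, -0.2878, -0.0167]
orientation: [[0.131, -0.01, 0.991], [-0.991, -0.001, 0.131], [-0.0, -1.0, -0.01]]
wrist_force: [-0.0, 0.3, -3.0]
grip_width: 0.463
[ 0.51471281 -0.28779358 -0.01667541] [-0.03967157  0.34867796 -2.97578342] [-0.02548616 -0.01603675  0.05193189] 39.36165314265017
```

```bash
python3 -m jog '[[0.9,[0,2,0],0],[0.9,[0,4,0],0],[0.9,[0,6,0],0],[0.9,[0,7.5,0],0],[0.9,[0,7.5,0],0],[0.9,[0,7.5,0],0]]'; python3 -m jog '[[0.9,[0,0.5,0],0],[0.9,[0,1,0],0],[0.9,[0,1,0],0]]'
```

```text
t: 19.7
position: [0.5146, -0.2877, -0.0243]
orientation: [[0.131, -0.01, 0.991], [-0.991, -0.001, 0.131], [-0.0, -1.0, -0.01]]
wrist_force: [1.0, 0.2, -1.8]
grip_width: 0.466
t: 19.95
position: [0.5146, -0.2878, -0.0252]
orientation: [[0.131, -0.01, 0.991], [-0.991, -0.001, 0.131], [-0.0, -1.0, -0.01]]
wrist_force: [0.1, 0.6, -0.7]
grip_width: 0.459
```

Contact: the load is going onto the mat (−3 N to −0.7 N). I'll release and retreat.

```bash
python3 -m jog '[[0.9,[0,1,0],0],[0.9,[0,1,0],0],[0.4,[0,1,0],0],[0.2,[0,1,0],0],[0,[0,1,0],0],[0,[0,1,0],0],[0,[0,1,0],0],[0,[0,1,0],0],[0,[0,1,0],0]]'; python3 -m jog '[[0,[0,-5,0],0],[0,[0,-20,0],0],[0,[0,-45,0],0],[0,[0,-80,0],0],[0,[0,-115,0],0],[0,[0,-150,0],0],[0,[0,-180,0],0],[0,[0,-195,0],0],[0,[0,-200,0],0],[0,[0,-200,0],0],[0,[0,-200,0],0]]'
python3 - <<'E'
from h import *
p,d=optics.snapshot("side");X=cloud("side",d)
q=X[(np.abs(X[...,0]-.515)<.1)&(np.abs(X[...,1]+.288)<.1)&(X[...,2]>.036)&(X[...,2]<.05)&(p.min(2)>60)]
print("det body top",len(q),cv2.minAreaRect(q[:,:2].astype(np.float32)),"z plane",np.linalg.lstsq(np.c_[q[:,:2]-q[:,:2].mean(0),np.ones(len(q))],q[:,2],rcond=None)[0])
F=np.load("pics/fin.npz")["p"];S=np.load("pics/side0.npz")["p"]
print("lever patch diff",np.abs(p[135:190,300:350].astype(int)-F[135:190,300:350]).mean())
for nm,(u,v) in dict(tin=(398,190),burner=(427,231),knob=(460,271),driver=(262,163)).items():
    a=cv2.cvtColor(S[v-20:v+20,u-28:u+28],6);b=cv2.cvtColor(p[v-30:v+30,u-38:u+38],6)
    r_=cv2.matchTemplate(b,a,cv2.TM_CCOEFF_NORMED);_,m,_,l=cv2.minMaxLoc(r_);print(nm,m,"shift px",l[0]-10,l[1]-10)
s=readout.get_state();print(s["t"],s["position"],s["wrist_force"])
E
```

```text
t: 20.7
position: [0.5146, -0.2878, -0.0263]
orientation: [[0.131, -0.01, 0.991], [-0.991, -0.001, 0.131], [-0.0, -1.0, -0.01]]
wrist_force: [-0.7, -0.5, -0.2]
grip_width: 0.999
t: 21.62
position: [0.5163, -0.2874, 0.1728]
orientation: [[0.131, -0.011, 0.991], [-0.991, -0.001, 0.131], [-0.001, -1.0, -0.011]]
wrist_force: [-0.9, -0.0, -0.5]
grip_width: 1.001
det body top 643 ((0.5112895369529724, -0.2694481611251831), (0.04192546755075455, 0.1635614037513733), 7.873729228973389) z plane [0.07366624 0.01788279 0.04240532]
lever patch diff 3.325818181818182
tin 0.6114797592163086 shift px -8 -5
burner 0.31016314029693604 shift px 0 0
knob 0.9931445717811584 shift px 0 0
driver 0.9776018261909485 shift px 0 0
21.6667 [ 0.51603953 -0.28721572  0.17218423] [-0.81201453  0.48986792  0.01030343]
```

```bash
python3 -m jog '[[0,[-10,-30,0],0],[0,[-40,-60,0],0],[0,[-75,-80,-15],0],[0,[-110,-80,-35],0],[0,[-145,-80,-60],0],[0,[-180,-80,-85],0],[0,[-210,-80,-105],0],[0,[-230,-80,-115],0],[0,[-230,-80,-115],0],[0,[-230,-80,-115],0]]'
python3 - <<'E'
from h import *
S=np.load("pics/side0.npz")["p"];T=np.load("pics/top0.npz")["p"]
p,d=optics.snapshot("top");ps,_=optics.snapshot("side")
for A,B,nm,(u,v) in((T,p,"tin",(312,111)),(T,p,"burner",(372,127)),(S,ps,"tin_s",(398,190)),(S,ps,"burner_s",(427,231))):
    a=A[v-18:v+18,u-22:u+22];b=B[v-28:v+28,u-32:u+32]
    _,m,_,l=cv2.minMaxLoc(cv2.matchTemplate(b,a,cv2.TM_CCOEFF_NORMED));print(nm,round(m,3),l[0]-10,l[1]-10)
m=(p.max(2)>75).astype(np.uint8);k=np.zeros_like(m);k[190:226,405:462]=m[190:226,405:462]
n,l,st,_=cv2.connectedComponentsWithStats(k);i=1+st[1:,4].argmax();c=cv2.findContours((l==i).astype(np.uint8),0,2)[0][0]
w=np.array([onz("top",u,v,.041)[:2] for u,v in c[:,0]],np.float32);print("det",cv2.minAreaRect(w))
X=cloud("top",d)[l==i];q=X[:,:2]-X[:,:2].mean(0);print("z",np.median(X[:,2]),np.linalg.lstsq(np.c_[q,np.ones(len(q))],X[:,2],rcond=None)[0])
print(readout.get_state()["t"],readout.get_state()["qvel"].round(2))
E
```

```text
t: 22.5
position: [0.3721, -0.0735, 0.2534]
orientation: [[0.133, -0.012, 0.991], [-0.991, 0.0, 0.133], [-0.002, -1.0, -0.012]]
wrist_force: [0.2, 0.4, 0.7]
grip_width: 0.999
tin 0.983 0 0
burner 0.989 0 0
tin_s 0.986 0 0
burner_s 0.985 0 0
det ((0.5150204300880432, -0.28689509630203247), (0.03889090567827225, 0.12007245421409607), 7.141712665557861)
z 0.04142077825618714 [-1.12409712  0.99221315  0.04641532]
22.6 [-0.64  0.85  0.76  0.28 -0.05  0.14]
```

```bash
python3 -m jog '[[0,[0,0,0],0],[0,[0,0,0],0],[0,[0,0,0],0]]' | head -1; python3 -c "from plant import r; print(r.sign_off())"
```

```text
t: 22.85
the job is handed in; nothing more can be done
None
```

The whole job is done and was handed in at about 23 s of the 67 s allowed; no verdict was reported.

- **Lever and collar:** I lifted the collar about 16 mm (wrist load about 6 N, matching the spring) and pushed the lever over the tooth. It was left at about 0.39 rad with the collar lowered. The view after release showed the collar down, and the rig looked unchanged at the end.
- **Leak detector:** I gripped the middle-sized one from the mat and held it for more than 2.5 s. Its nose was about 43 mm from the nut's centre, within about 4 mm sideways and 1–2 mm in height. I lowered it onto the mat until contact before opening the fingers. It lies at (0.515, −0.287), about 16 mm from the mat's centre, with its top at 41 mm as when it started.
- **Bystanders:** The tin, burner, knob and screwdriver showed no shift in the pictures, and the arm is clear of everything.

**Checks that disagreed:**
- **TCP height:** The reported TCP was about 31–32 mm lower than the fingertips the cameras saw. I worked to the cameras, and contact heights bore this out.
- **Flatness:** Both tilt fits of the detector's top were unreliable. The first gave about 0.07 rad across its width and the last was spoiled by edge pixels, so flatness rests on the median height and the measured outline.
- **Tin and burner:** My first check of these matched poorly, probably because the arm was in the way. It was clean once the arm had moved aside.

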